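# Uncover the rinse-water stopcocks and shut the red one

### The job

The painting is done and the brush-rinsing water must be turned off: with the fingertips, push the wooden cover of the white stopcock box to the right (as the robot sees it) along its rails until it is fully open over the deck, without lifting it off. Then push the red handle inside shut, its free end swinging the same way as the cover went, a quarter turn to its stop, so that it lies fully across its pipe. Leave the cover open, leave the blue handle as it is, and do not disturb the painter's things around the box.

Things in the scene. Friction and masses are not known exactly. Their poses are not given: they have to be found in the camera images.
- box: White stopcock box fixed to the table, 162 (x) x 500 (y) x 76 mm high. Origin: centre of its underside. Its x points away from the robot, y to the robot's left, within a yaw of 0.3 rad. Half y 0 to 240 is an open well, inside x -65 to 65, with two stopcocks; half y -240 to 0 a flat grey deck 64 high. Rails 66 high with lips 76 high along both long sides; end walls 76 high at y 240 and -240.
- cover_rib (a point): Centre of the dark raised rib on the middle of the cover, 86 mm above the table. The rib is 90 (x) x 14 (y) mm and stands from 74 to 98 mm above the table. Its y in the box: 112 to 122 mm when closed over the well, -122 mm when fully open over the deck, against the end wall.
- red_pivot (a point): Vertical turning axis of the RED (marked) handle, at the handle's mid-height, 50 mm above the table. In the box at x 35 and y 75 or 175 mm; red and blue swap places between starts. The handle is a bar 12 wide, 20 tall (40 to 60 mm above the table), reaching 50 mm from the axis, with a 22 mm dia hub. Pipes and valve bodies below it rise to 35 mm, the stem under the hub to 40 mm.
- red_tip (a point): Middle of the free end of the red handle, 50 mm from its axis, 50 mm above the table.
- red_handle (a joint): Angle of the red handle, rad. 0: fully open, handle along its pipe, pointing along the box's -x (towards the robot). 1.571: shut, at its stop, pointing along the box's -y (towards the deck), across its pipe. Grows counter-clockwise seen from above. Starts at 0 to 0.35; stiff, stays where left, about 2 to 3 N at the bar.
- blue_pivot (a point): Turning axis of the BLUE stopcock handle, otherwise just like the red one; in the other of the two places.
- blue_tip (a point): Middle of the free end of the blue handle, 50 mm from its axis, 50 mm above the table. Starts at the same kind of angles as the red one (0 to 0.35 rad from open). Leave it as it is.
- jar_mid (a point): Middle (half-way up) of the small amber glass jar with red lid, 44 dia x 50 high, behind the box. A bystander: leave it alone.
- yellow_bottle_mid (a point): Middle (half-way up) of the slim yellow paint bottle, 36 dia x 105 high, behind the box. A bystander: leave it alone.
- wrist_rest_mid (a point): Middle (half-way up) of the bamboo wrist rest, a flat bar 32 x 200 x 14 high, lying in front of the box. A bystander: leave it alone.
- mug_mid (a point): Middle (half-way up) of the white mug, 80 dia x 95 high, at the right of the table. A bystander: leave it alone.
- red_bottle_mid (a point): Middle (half-way up) of the red ink bottle, 54 dia x 165 high, at the left of the table. A bystander: leave it alone.
- cover: Loose wooden sliding cover, a plate 143 (x) x 235 (y) x 8 mm, about 0.35 kg, lying on the rails between the lips, 66 to 74 mm above the table. It slides along the box's y with 1 to 6 N of friction. Origin: centre of the plate's underside; axes as the box's.

How it is judged:
By the outcome, as a careful person would: the job done as asked, in the order asked, and still so for the second after the job is handed in, with the robot touching nothing.
It also fails if it takes over 58 s, if anything falls off the work surface, if the arm or the gripper's body presses on something with over 40 N, if the wrist force passes 120 N, or if a joint passes its speed limit or range.

### The arm

A 6-joint arm with a two-finger parallel gripper is mounted at the origin on the work surface. World frame = base frame: x ahead of the robot, y to its left, z up, the work surface at z = 0. Lengths are in m, angles in rad, forces in N, time in s.
With the tool pointing down it reaches from about 0.425 to 0.95 m from the base axis. Payload 3.5 kg.
Tool frame: the origin (TCP) lies at the very end of the fingers, on their centre line; the grasp point (between the pads) lies 19 mm behind it; z points along the fingers, y is the line along which they close (so a half turn about z gives the same grasp; the last joint's range is limited). The gripper opens to 85 mm and grips with 20 to 120 N. Pads are 22 mm wide; open, the fingers measure 114 mm over their backs; the gripper's body (76 mm by 85 mm) begins 54 mm behind the grasp point. The pads swing forward as they close: fully open they stand 13 mm farther back than shut.
Start: joints at [1.051, 0.286, 1.577, -0, 1.279, -0.15], TCP at [0.244, 0.629, 0.208] pointing down, gripper open.
Joint ranges: [-2.77, 2.77], [-0.9, 2.22], [0.21, 2.48], [-1.53, 4.67], [0.24, 2.81], [-2.84, 2.84]. Speed limits (rad/s): [2.79, 2.79, 3.14, 3.14, 3.14, 3.14].

### API

Orientations are given as a unit quaternion [x, y, z, w].
In Python, from plant import ctrl gives the robot as it stands.
- The arm moves only by the tool carry_out, never from a script. Its argument "deltas" is one flat list of numbers, 6 for each row, row after row: the shift along the tool's x, y, z in m, then the turn, a rotation vector about the tool's x, y, z in rad. A call has 1 to 5 rows; each row is the pose to reach, as a shift and turn from the pose commanded when the call began, along the tool's axes at that moment; what a row does not reach only later rows make up. A row lasts 1/8 s, in which the tool goes at most 62.5 mm and 10.7 degrees, less where a joint would pass 70% of its speed; a pose out of reach is approached as far as the arm can. A call with a gripper value outside its range is refused whole. "grip" is the opening in per cent of the stroke, from 0 (shut) to 100 (fully open), set as the call begins (left out, the last holds). The fingers move at their own pace and stop on an object; "grip_force" is the grip in N (left out, the last holds). Time passes only in rows, so rows that repeat a pose let the fingers close. It gives the time, the measured TCP pose, the force, the opening and the grip force at its end, in the units of the state.
- ctrl.get_state(): the state, without advancing time (a new reading comes with each control period).
- ctrl.read_camera(name): name is "side" or "top"; returns (picture, depth): 400x640x3 uint8, red, green, blue; 400x640 float32, m along the optical axis (not along the pixel's ray), 0 where there is no reading.
- ctrl.camera_model(name): a dict with "intrinsics" (3x3 intrinsics, pixels), "extrinsics" (4x4, takes a point from world to camera coordinates). Camera axes: x right, y down, z forward; pixel columns grow to the right and rows downward; lengths in m; the calibration is good to about 2 mm. A picture is of the moment at which its call begins. camera_model takes no time and is no camera call.
- ctrl.sign_off(): hands the job in; it is judged then, once.
Trained networks look in the newest picture that a camera, given by its name, has taken for a name from the list of things; names that differ only in an ending like _2 or _b are one class to them, and where a whole thing is asked for, a point or a joint stands for the part that bears it (a point fixed in the world has none). Each returns a list of dicts, best first, with "score" (0 to 1); they miss things now and then, are a little off and sometimes report something else, mostly with a low value. They report only what shows in the picture. A call takes as long as a camera call.
- ctrl.find_in(camera, query): "uv" ([column, row] in pixels, amid what is visible of it).
The state is a dict: "time": time; "qpos": joint angles; "dq": joint speeds; "joint_efforts": joint torques, N m; "eef_pos": TCP position; "tcp_rot": TCP orientation; "contact_force": force on the tool from outside, world axes, zero at the start; "wrist_torque": the same for the moment, N m; "opening": opening from 0.0 (shut) to 1.0 (fully open); "finger_force": force on a finger pad.
Only numpy, scipy, OpenCV 4.12 (cv2) and the standard library are available. Lean on these libraries where they do the work, as an engineer would, in place of code of your own. Each camera call takes 0.05 s, during which the arm holds its last target. There are 200 camera calls.

## Working session

There is one attempt and no reset: what is moved stays moved. The work goes in short steps, Python scripts to look and compute and a tool call to move; the robot and the scene stay as the last step left them, time stands still between calls to the robot, and variables do not carry over. Pictures are saved under pics/ and viewed, at most 10 in all, crops included, and the job is handed in when it is done.

Besides the shell and the picture viewer there is one more tool, called as name(argument=value, ...) on one line, values as JSON. carry_out: Moves the arm, as the interface text tells. Its arguments: {"type":"object","properties":{"deltas":{"type":"array"},"grip":{"type":"number"},"grip_force":{"type":"number"}},"required":["deltas"]}

```bash
ls; mkdir -p pics
cat > h.py <<'E'
import numpy as np, cv2
from plant import ctrl
def proj(c,P):
    m=ctrl.camera_model(c);E=np.array(m["extrinsics"]);K=np.array(m["intrinsics"])
    q=(E[:3,:3]@np.atleast_2d(P).T).T+E[:3,3];q=q@K.T
    return q[:,:2]/q[:,2:]
def onz(c,uv,z):
    m=ctrl.camera_model(c);E=np.array(m["extrinsics"]);K=np.array(m["intrinsics"])
    R=E[:3,:3];o=-R.T@E[:3,3];d=R.T@np.linalg.inv(K)@np.array([uv[0],uv[1],1.])
    return o+d*(z-o[2])/d[2]
def cloud(c,D):
    m=ctrl.camera_model(c);E=np.array(m["extrinsics"]);K=np.array(m["intrinsics"])
    v,u=np.indices(D.shape);r=np.stack([u,v,np.ones_like(u)],-1)@np.linalg.inv(K).T*D[...,None]
    return (r-E[:3,3])@E[:3,:3]
E
cat > a.py <<'E'
from h import *
for c in("top","side"):
    I,D=ctrl.read_camera(c);cv2.imwrite(f"pics/{c}0.png",I[:,:,::-1]);np.save(c+"D.npy",D);np.save(c+"I.npy",I)
    for q,z in(("cover_rib",.098),("box",.07),("red_tip",.05),("wrist_rest_mid",.014),("jar_mid",.025),("yellow_bottle_mid",.0525),("red_bottle_mid",.08),("mug_mid",.05)):
        for r in ctrl.find_in(c,q)[:2]:print(c,q,np.round(r["uv"]),round(r["score"],2),onz(c,r["uv"],z).round(3))
s=ctrl.get_state();print(s)
E
python3 a.py
```

```text
pics
top cover_rib [255. 192.] 0.58 [0.577 0.18  0.098]
top cover_rib [322. 208.] 0.47 [ 0.526 -0.017  0.098]
top box [323. 206.] 0.68 [ 0.534 -0.02   0.07 ]
top wrist_rest_mid [305. 244.] 0.82 [0.423 0.037 0.014]
top jar_mid [351. 171.] 0.62 [ 0.647 -0.109  0.025]
top jar_mid [296. 162.] 0.61 [0.676 0.062 0.025]
top mug_mid [488. 186.] 0.95 [ 0.588 -0.526  0.05 ]
top mug_mid [294. 162.] 0.61 [0.672 0.066 0.05 ]
side cover_rib [308. 173.] 0.7 [0.558 0.124 0.098]
side box [316. 226.] 0.7 [ 0.512 -0.104  0.07 ]
side red_tip [362. 222.] 0.48 [ 0.65  -0.103  0.05 ]
side wrist_rest_mid [274. 219.] 0.95 [0.421 0.028 0.014]
side jar_mid [346. 196.] 0.62 [0.67  0.063 0.025]
side yellow_bottle_mid [365. 223.] 0.89 [ 0.656 -0.113  0.052]
side red_bottle_mid [296. 132.] 0.78 [0.608 0.458 0.08 ]
side mug_mid [413. 355.] 0.97 [ 0.58  -0.517  0.05 ]
{'time': 0.9, 'qpos': array([ 1.05097210e+00,  2.86289222e-01,  1.57668591e+00, -3.16885871e-05,
        1.27862958e+00, -1.49990414e-01]), 'dq': array([ 0.0012628 ,  0.00186234, -0.0009016 , -0.00127796, -0.00103449,
        0.00033261]), 'joint_efforts': array([ 8.82449058e-04, -4.05954838e+01, -2.92947811e+01, -4.15974046e-05,
        3.07027503e-04,  4.16718819e-06]), 'eef_pos': array([0.24395164, 0.62935691, 0.2080397 ]), 'tcp_rot': array([ 1.83860373e-01,  9.82952371e-01, -1.06839665e-05,  1.23471941e-05]), 'contact_force': array([ 0.84474727,  0.30112361, -0.07288093]), 'wrist_torque': array([-0.00061807,  0.00609305,  0.0009498 ]), 'finger_force': 0.0, 'opening': 0.9982131232001478}
```

```bash
cat > b.py <<'E'
import numpy as np,cv2
from h import *
a=cv2.imread("pics/top0.png")[120:280,200:420];cv2.imwrite("pics/topc.png",cv2.resize(a,None,fx=3.5,fy=3.5,interpolation=cv2.INTER_CUBIC))
D=np.load("topD.npy");P=cloud("top",D);z=P[...,2]
m=(D>0)&(z>.055)&(z<.085)&(abs(P[...,1]+.0)<.33)&(P[...,0]>.4)&(P[...,0]<.72)
n,l,st,_=cv2.connectedComponentsWithStats(m.astype(np.uint8));k=1+st[1:,4].argmax()
q=P[l==k][:,:2].astype(np.float32);r=cv2.minAreaRect(q);print(len(q),r,cv2.boxPoints(r).round(3).tolist())
m2=(D>0)&(z>.089)&(z<.105)&(l==0)&(P[...,0]>.45)&(P[...,0]<.65)&(P[...,1]<.3)&(P[...,1]>-.3)
print(m2.sum(),np.median(P[m2],0),cv2.minAreaRect(P[m2][:,:2].astype(np.float32)))
E
python3 b.py
```

```text
8846 ((0.5509971380233765, 0.0775691419839859), (0.5012204051017761, 0.16278424859046936), 77.81919860839844) [[0.4189999997615814, -0.15000000596046448], [0.578000009059906, -0.1850000023841858], [0.6830000281333923, 0.3050000071525574], [0.5239999890327454, 0.3400000035762787]]
166 [0.57611818 0.18512024 0.09767721] ((0.6221685409545898, 0.05661429464817047), (0.0789756178855896, 0.3318023681640625), 20.32089614868164)
```

View pics/topc.png

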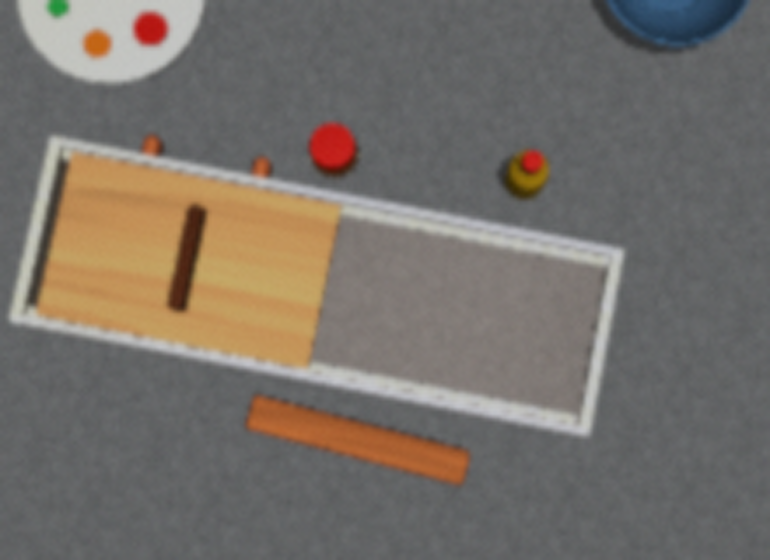

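View pics/side0.png

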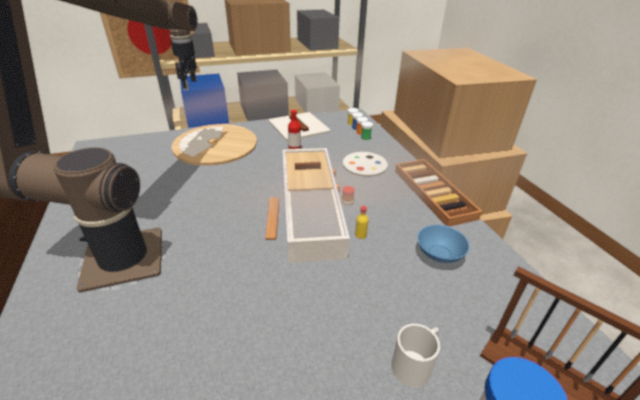

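The crop shows the box (corners at about 55,137 / 12,318 / 587,434 / 622,250), the cover closed and its rib at about (187,258). Depth agrees: yaw is about -0.21 and the rib is near box y 110 mm. The jar and the yellow bottle stand behind the box, the wrist rest in front.

```bash
cat > c.py <<'E'
from h import *
from scipy.spatial.transform import Rotation as R
from scipy.optimize import least_squares
uv=np.array([[55,137],[12,318],[587,434],[622,250]])/3.5+[200,120]
W=np.array([onz("top",p,.076) for p in uv]);B=np.array([[81,250],[-81,250],[-81,-250],[81,-250]])/1e3
def rot(a):return np.array([[np.cos(a),-np.sin(a)],[np.sin(a),np.cos(a)]])
f=lambda p:(B@rot(p[2]).T+p[:2]-W[:,:2]).ravel()
s=least_squares(f,[.55,.08,-.2]);print(s.x,(s.fun*1e3).round(1))
p=s.x;print("rib in box",(rot(p[2]).T@(np.array([.5761,.1851])-p[:2])).round(4), (rot(p[2]).T@(onz("top",np.array([187,258])/3.5+[200,120],.098)[:2]-p[:2])).round(4))
E
cat >> h.py <<'E'
from scipy.spatial.transform import Rotation as R
BOX=np.array([.5505,.0775,-.211])
def b2w(x,y):
    c,s=np.cos(BOX[2]),np.sin(BOX[2]);return np.array([BOX[0]+c*x-s*y,BOX[1]+s*x+c*y])
def w2b(w):
    d=np.array(w[:2])-BOX[:2];c,s=np.cos(BOX[2]),np.sin(BOX[2]);return np.array([c*d[0]+s*d[1],-s*d[0]+c*d[1]])
def delta(x,y,z):
    s=ctrl.get_state();T=R.from_quat(s["tcp_rot"]);g=np.r_[b2w(x,y),z]
    c,n=np.cos(BOX[2]),np.sin(BOX[2])
    G=R.from_matrix(np.array([[-c,-n,0],[-n,c,0],[0,0,-1]]))
    print("box xy now",w2b(s["eef_pos"]).round(4),"z",s["eef_pos"][2].round(4),"shift",T.inv().apply(g-s["eef_pos"]).round(4),"turn",(T.inv()*G).as_rotvec().round(4),"F",s["contact_force"].round(1),"t",s["time"])
E
python3 c.py; python3 -c "
from h import *
delta(0,.145,.208)"
```

```text
[ 0.54954388  0.07535492 -0.21527274] [ 2.4  2.6 -1.1  1.9 -1.8 -2.   0.5 -2.5]
rib in box [0.0025 0.1129] [-0.0021  0.1107]
box xy now [-0.4153  0.4754] z 0.208 shift [-4.624e-01 -2.606e-01  1.000e-04] turn [-0.      0.     -0.1588] F [ 0.8  0.3 -0.1] t 0.9
```

carry_out(deltas=[-0.08,-0.045,0,0,0,-0.05,-0.16,-0.09,0,0,0,-0.1,-0.24,-0.135,0,0,0,-0.16,-0.3,-0.17,0,0,0,-0.16,-0.3,-0.17,0,0,0,-0.16], grip=0)

```text
time: 1.52
eef_pos: [0.4429, 0.3859, 0.2084]
tcp_rot: [0.105, 0.995, 0.0, 0.0]
contact_force: [1.2, 0.5, -0.8]
opening: 0.003
finger_force: 0.0
```

```bash
python3 -c "
from h import *
delta(0,.146,.120)"
```

```text
box xy now [-0.1698  0.2791] z 0.2084 shift [-0.1695 -0.1334  0.0884] turn [0.0006 0.0007 0.0014] F [ 1.2  0.5 -0.8] t 1.525
```

carry_out(deltas=[0,0,0,0,0,0,0,0,0,0,0,0])

```text
time: 1.78
eef_pos: [0.4418, 0.3876, 0.2081]
tcp_rot: [0.105, 0.994, 0.0, -0.0]
contact_force: [-0.4, 0.6, 0.5]
opening: 0.001
finger_force: 0.0
```

```bash
python3 -c "
from h import *
delta(0,.148,.120)"
```

```text
box xy now [-0.1713  0.2805] z 0.2081 shift [-0.1712 -0.1326  0.088 ] turn [ 0.0005 -0.0003  0.0004] F [-0.4  0.6  0.5] t 1.775
```

carry_out(deltas=[-0.045,-0.035,0,0,0,0,-0.09,-0.07,0,0,0,0,-0.135,-0.105,0.01,0,0,0,-0.171,-0.132,0.05,0,0,0,-0.171,-0.132,0.088,0,0,0])

```text
time: 2.4
eef_pos: [0.5833, 0.2223, 0.1195]
tcp_rot: [0.105, 0.994, 0.0, 0.001]
contact_force: [0.5, 0.3, -0.4]
opening: 0.001
finger_force: 0.0
```

carry_out(deltas=[0,0,0,0,0,0,0,0,0,0,0,0])

```text
time: 2.65
eef_pos: [0.5818, 0.2246, 0.1216]
tcp_rot: [0.104, 0.995, 0.0, 0.001]
contact_force: [-0.3, 0.1, 0.8]
opening: 0.001
finger_force: 0.0
```

```bash
cat > d.py <<'E'
from h import *
delta(0,.146,.081)
for c in("top","side"):
    I,D=ctrl.read_camera(c);cv2.imwrite(f"pics/{c}1.png",I[:,:,::-1])
a=cv2.imread("pics/top1.png")[120:280,200:420];b=cv2.imread("pics/side1.png")[130:270,240:400]
cv2.imwrite("pics/v1.png",np.hstack([cv2.resize(a,(412,300),interpolation=2),cv2.resize(b,(343,300),interpolation=2)]))
E
python3 d.py
```

```text
box xy now [-0.0002  0.1504] z 0.1216 shift [-0.0001 -0.0044  0.0406] turn [0.001  0.0017 0.0035] F [-0.3  0.1  0.8] t 2.65
```

View pics/v1.png

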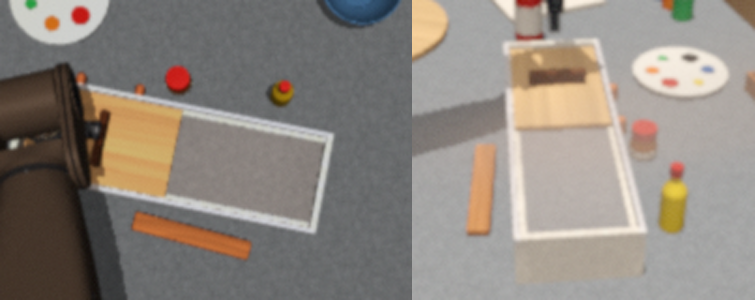

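View pics/side1.png

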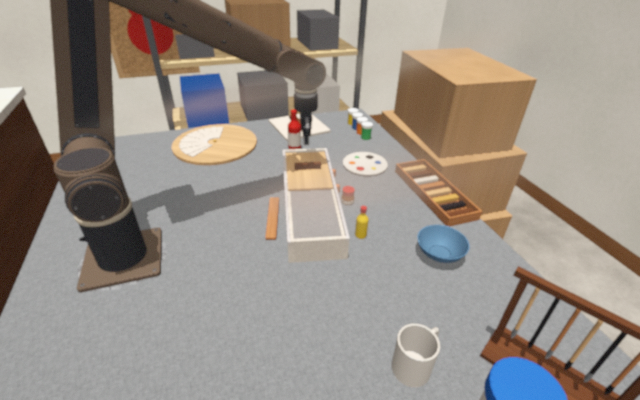

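The side view shows the shut fingertips at (306,143), beyond and above the rib at (308,162). The top view agrees, so I'll lower behind the rib.

carry_out(deltas=[0,-0.001,0.02,0,0,0,0,-0.002,0.04,0,0,0,0,-0.002,0.041,0,0,0,0,-0.002,0.041,0,0,0])

```text
time: 3.25
eef_pos: [0.5809, 0.2207, 0.0784]
tcp_rot: [0.105, 0.994, -0.0, -0.001]
contact_force: [-0.1, -0.3, -0.8]
opening: -0.001
finger_force: 0.0
```

carry_out(deltas=[0,-0.01,0,0,0,0,0,-0.02,0,0,0,0,0,-0.03,0,0,0,0,0,-0.03,0,0,0,0])

```text
time: 3.75
eef_pos: [0.5749, 0.1905, 0.0792]
tcp_rot: [0.105, 0.994, 0.0, 0.0]
contact_force: [0.6, 0.5, -0.1]
opening: -0.004
finger_force: 0.0
```

```bash
python3 -c "
from h import *
delta(0,-.095,.081)"
```

```text
box xy now [0.0002 0.1157] z 0.0792 shift [ 1.000e-04 -2.107e-01 -1.800e-03] turn [ 0.0001  0.0002 -0.0002] F [ 0.6  0.5 -0.1] t 3.75
```

carry_out(deltas=[0,-0.015,0,0,0,0,0,-0.03,0,0,0,0,0,-0.045,0,0,0,0,0,-0.06,0,0,0,0])

```text
time: 4.25
eef_pos: [0.5622, 0.1316, 0.079]
tcp_rot: [0.105, 0.994, -0.0, -0.0]
contact_force: [-0.0, 0.2, 0.2]
opening: 0.002
finger_force: 0.0
```

```bash
cat > d.py <<'E'
from h import *
import sys
n=sys.argv[1];delta(0,-.095,.081)
for c in("top","side"):
    I,D=ctrl.read_camera(c);cv2.imwrite(f"pics/{c}{n}.png",I[:,:,::-1])
    for q in sys.argv[2:]:
        for r in ctrl.find_in(c,q)[:2]:z={'cover_rib':.098}.get(q,.06);print(c,q,np.round(r["uv"]),round(r["score"],2),w2b(onz(c,r["uv"],z)).round(4))
a=cv2.imread(f"pics/top{n}.png")[120:280,200:420];b=cv2.imread(f"pics/side{n}.png")[130:270,240:400]
cv2.imwrite(f"pics/v{n}.png",np.hstack([cv2.resize(a,(440,320),interpolation=2),cv2.resize(b,(360,320),interpolation=2)]))
E
python3 d.py 2 cover_rib
```

```text
box xy now [0.0001 0.0554] z 0.079 shift [ 0.0002 -0.1504 -0.002 ] turn [-0.0001 -0.0001  0.0009] F [-0.   0.2  0.2] t 4.25
top cover_rib [230. 186.] 0.81 [0.0058 0.1812]
top cover_rib [485. 186.] 0.33 [ 0.1534 -0.557 ]
side cover_rib [305. 177.] 0.77 [-0.0129  0.0191]
```

View pics/v2.png

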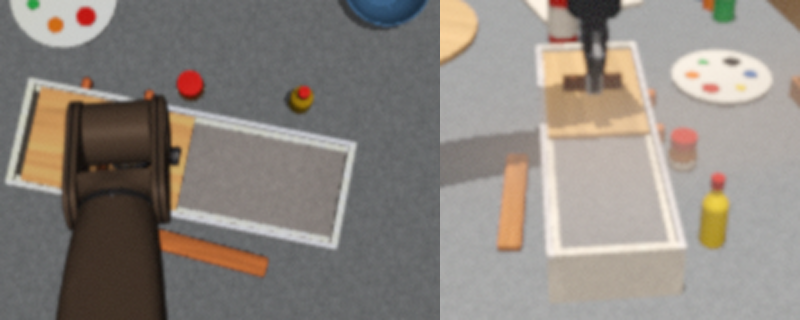

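The cover has not moved: the right edge of the wood is where it was, and the fingertip at (595,90) hides the rib. I'll check where the fingertip really is.

```bash
cat > e.py <<'E'
from h import *
s=ctrl.get_state();t=s["eef_pos"];print(t,s["opening"],s["qpos"].round(3))
for c in("side","top"):
    I,D=ctrl.read_camera(c);P=cloud(c,D)
    print(c,"tcp proj",proj(c,t),"rib0 proj",proj(c,np.r_[b2w(0,.112),.098]))
    if c=="side":
        near=(D>0)&(np.hypot(P[...,0]-t[0],P[...,1]-t[1])<.12)&(I.sum(2)<200)
        for v in range(140,185,3):
            k=np.where(near[v])[0]
            if len(k):j=k[len(k)//2];print(v,k.min(),k.max(),P[v,j].round(3),w2b(P[v,j]).round(3))
E
python3 e.py
```

```text
[0.56247666 0.13246528 0.07909217] 0.0013302809195257816 [ 0.056  0.215  1.915  0.     1.011 -1.305]
side tcp proj [[308.55501319 176.01955469]] rib0 proj [[307.0716878  162.39732524]]
140 303 312 [0.551 0.101 0.226] [-0.004  0.023]
143 304 313 [0.554 0.101 0.216] [-0.001  0.024]
146 303 313 [0.544 0.099 0.208] [-0.01  0.02]
149 304 307 [0.546 0.104 0.195] [-0.01   0.025]
152 305 306 [0.54  0.086 0.195] [-0.012  0.006]
155 306 306 [0.538 0.077 0.19 ] [-0.012 -0.003]
158 306 310 [0.547 0.089 0.172] [-0.005  0.01 ]
161 308 309 [0.556 0.105 0.152] [-0.001  0.028]
top tcp proj [[271.7504643  197.06163171]] rib0 proj [[252.36529168 192.77284419]]
```

```bash
cat > f.py <<'E'
from h import *
I,D=ctrl.read_camera("side");P=cloud("side",D)
a=I[125:200,265:355,::-1];cv2.imwrite("pics/z1.png",cv2.resize(a,None,fx=7,fy=7,interpolation=0))
for v in range(156,184,2):print(v,[(u,*P[v,u].round(3)) for u in (300,308,310,316)])
t=ctrl.get_state()["eef_pos"]
for z in(.08,.09,.1,.11,.12):print(z,proj("side",[t[0],t[1],z]))
E
python3 f.py
```

```text
156 [(300, np.float64(0.574), np.float64(0.274), np.float64(0.076)), (308, np.float64(0.544), np.float64(0.078), np.float64(0.185)), (310, np.float64(0.55), np.float64(0.077), np.float64(0.185)), (316, np.float64(0.629), np.float64(0.259), np.float64(0.075))]
158 [(300, np.float64(0.57), np.float64(0.259), np.float64(0.076)), (308, np.float64(0.548), np.float64(0.09), np.float64(0.172)), (310, np.float64(0.553), np.float64(0.085), np.float64(0.174)), (316, np.float64(0.625), np.float64(0.247), np.float64(0.074))]
160 [(300, np.float64(0.566), np.float64(0.247), np.float64(0.075)), (308, np.float64(0.553), np.float64(0.106), np.float64(0.155)), (310, np.float64(0.558), np.float64(0.102), np.float64(0.157)), (316, np.float64(0.62), np.float64(0.233), np.float64(0.075))]
162 [(300, np.float64(0.551), np.float64(0.192), np.float64(0.101)), (308, np.float64(0.556), np.float64(0.117), np.float64(0.141)), (310, np.float64(0.564), np.float64(0.122), np.float64(0.137)), (316, np.float64(0.602), np.float64(0.177), np.float64(0.1))]
164 [(300, np.float64(0.55), np.float64(0.189), np.float64(0.0
[... 2010 characters left out ...]
72))]
180 [(300, np.float64(0.531), np.float64(0.124), np.float64(0.075)), (308, np.float64(0.556), np.float64(0.118), np.float64(0.074)), (310, np.float64(0.563), np.float64(0.117), np.float64(0.073)), (316, np.float64(0.58), np.float64(0.108), np.float64(0.075))]
182 [(300, np.float64(0.528), np.float64(0.113), np.float64(0.075)), (308, np.float64(0.552), np.float64(0.106), np.float64(0.075)), (310, np.float64(0.558), np.float64(0.102), np.float64(0.076)), (316, np.float64(0.576), np.float64(0.095), np.float64(0.077))]
0.08 [[308.5147048  175.67162115]]
0.09 [[308.51302896 173.06245485]]
0.1 [[308.51133687 170.42796867]]
0.11 [[308.50962828 167.76779225]]
0.12 [[308.50790294 165.08154798]]
```

View pics/z1.png

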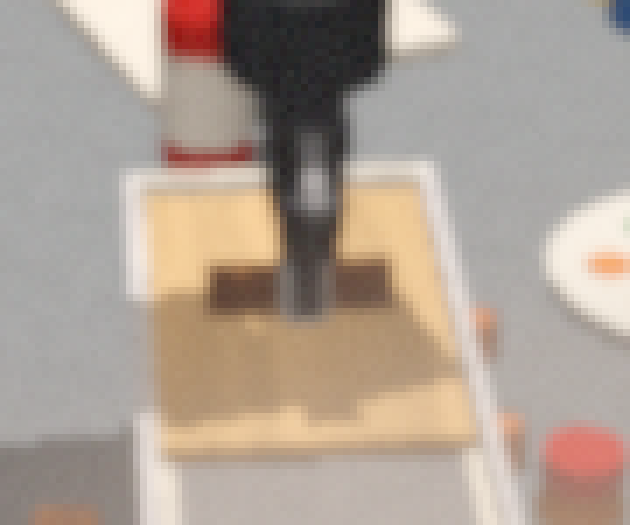

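The enlarged view shows the tip ending at picture row 171, so it sits at about z 0.099, some 20 mm above the reported TCP. It passed just over the rib. I'll go back behind the rib and come in 19 mm lower.

carry_out(deltas=[0,0,-0.03,0,0,0,0,0.03,-0.03,0,0,0,0,0.06,-0.03,0,0,0,0,0.095,-0.03,0,0,0,0,0.095,-0.02,0,0,0])

```text
time: 5.22
eef_pos: [0.5831, 0.2283, 0.0999]
tcp_rot: [0.103, 0.995, 0.001, 0.001]
contact_force: [-0.3, -0.3, 0.1]
opening: 0.003
finger_force: 0.0
```

carry_out(deltas=[0,0,0.012,0,0,0,0,0,0.025,0,0,0,0,0,0.037,0,0,0,0,0,0.037,0,0,0])

```text
time: 5.72
eef_pos: [0.581, 0.2249, 0.0601]
tcp_rot: [0.105, 0.994, -0.001, -0.002]
contact_force: [0.3, 0.5, -0.1]
opening: 0.001
finger_force: 0.0
```

```bash
cat > g.py <<'E'
from h import *
delta(0,.12,.061)
I,D=ctrl.read_camera("side");P=cloud("side",D);t=ctrl.get_state()["eef_pos"]
for v in range(148,164):
    print(v,[(u,*P[v,u].round(3).tolist()) for u in (305,307,309)])
for z in(.06,.07,.08,.09,.1):print(z,proj("side",[t[0],t[1],z]).round(1))
E
python3 g.py
```

```text
box xy now [-0.001   0.1506] z 0.0601 shift [-0.001  -0.0306 -0.0009] turn [-0.0015 -0.0031  0.0005] F [ 0.3  0.5 -0.1] t 5.725
148 [(305, 0.565, 0.18, 0.157), (307, 0.571, 0.178, 0.157), (309, 0.578, 0.177, 0.157)]
149 [(305, 0.565, 0.18, 0.153), (307, 0.571, 0.179, 0.153), (309, 0.579, 0.18, 0.151)]
150 [(305, 0.567, 0.187, 0.146), (307, 0.577, 0.199, 0.138), (309, 0.58, 0.185, 0.145)]
151 [(305, 0.57, 0.199, 0.135), (307, 0.577, 0.197, 0.135), (309, 0.581, 0.189, 0.139)]
152 [(305, 0.571, 0.2, 0.131), (307, 0.577, 0.196, 0.132), (309, 0.584, 0.196, 0.131)]
153 [(305, 0.575, 0.215, 0.119), (307, 0.58, 0.209, 0.121), (309, 0.61, 0.284, 0.077)]
154 [(305, 0.575, 0.215, 0.115), (307, 0.581, 0.211, 0.116), (309, 0.609, 0.279, 0.076)]
155 [(305, 0.574, 0.211, 0.113), (307, 0.582, 0.213, 0.111), (309, 0.607, 0.273, 0.075)]
156 [(305, 0.576, 0.219, 0.105), (307, 0.581, 0.211, 0.108), (309, 0.605, 0.267, 0.075)]
157 [(305, 0.575, 0.215, 0.104), (307, 0.581, 0.212, 0.104), (309, 0.603, 0.26, 0.074)]
158 [(305, 0.576, 0.217, 0.098), (307, 0.582, 0.213, 0.1), (309, 0.6, 0.251, 0.076)]
159 [(305, 0.575, 0.216, 0.095), (307, 0.582, 0.214, 0.095), (309, 0.598, 0.245, 0.075)]
160 [(305, 0.575, 0.215, 0.092), (307, 0.583, 0.217, 0.089), (309, 0.597, 0.239, 0.075)]
161 [(305, 0.577, 0.223, 0.083), (307, 0.588, 0.234, 0.075), (309, 0.593, 0.227, 0.078)]
162 [(305, 0.567, 0.188, 0.1), (307, 0.574, 0.187, 0.1), (309, 0.58, 0.186, 0.099)]
163 [(305, 0.567, 0.188, 0.096), (307, 0.573, 0.183, 0.098), (309, 0.578, 0.179, 0.099)]
0.06 [[306.1 166.2]]
0.07 [[306.1 163.7]]
0.08 [[306.1 161.2]]
0.09 [[306.  158.7]]
0.1 [[306.  156.2]]
```

carry_out(deltas=[0,-0.01,0,0,0,0,0,-0.02,0,0,0,0,0,-0.03,0,0,0,0,0,-0.045,0,0,0,0,0,-0.06,0,0,0,0])

```text
time: 6.4
eef_pos: [0.57, 0.1665, 0.0627]
tcp_rot: [0.105, 0.994, 0.001, 0.001]
contact_force: [1.0, 3.7, 1.6]
opening: -0.002
finger_force: 2.2
```

```bash
python3 d.py 3 cover_rib
```

```text
box xy now [0.0004 0.0911] z 0.0627 shift [ 0.0006 -0.1861 -0.0186] turn [0.0012 0.0012 0.001 ] F [1.  3.7 1.6] t 6.4
top cover_rib [294. 195.] 0.62 [ 0.0159 -0.0081]
side cover_rib [311. 183.] 0.76 [ 0.0022 -0.016 ]
side cover_rib [270. 221.] 0.25 [-0.124 -0.187]
```

View pics/v3.png

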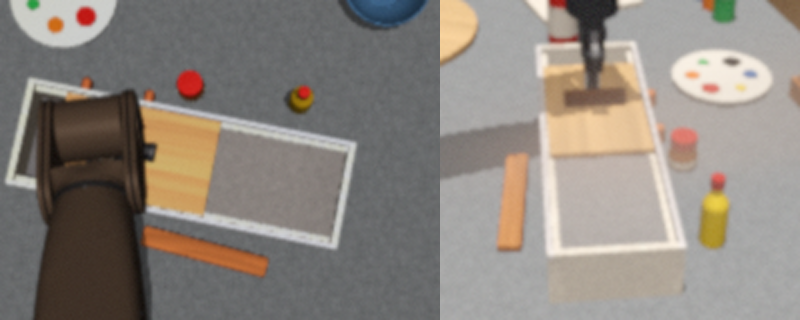

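The cover now slides: its right edge is at about (212,165) in the left panel. I'll keep pushing.

carry_out(deltas=[0,-0.015,0.001,0,0,0,0,-0.03,0.001,0,0,0,0,-0.045,0.001,0,0,0,0,-0.06,0.001,0,0,0,0,-0.075,0.001,0,0,0])

```text
time: 7.22
eef_pos: [0.5545, 0.0946, 0.0617]
tcp_rot: [0.105, 0.994, 0.001, 0.001]
contact_force: [0.9, 5.4, 3.0]
opening: -0.001
finger_force: 2.7
```

carry_out(deltas=[0,-0.015,0.0,0,0,0,0,-0.03,0.0,0,0,0,0,-0.045,0.0,0,0,0,0,-0.06,0.0,0,0,0,0,-0.075,0.0,0,0,0])

```text
time: 7.85
eef_pos: [0.5388, 0.0213, 0.0616]
tcp_rot: [0.105, 0.994, 0.001, 0.0]
contact_force: [0.5, 5.5, 2.7]
opening: -0.0
finger_force: 3.0
```

carry_out(deltas=[0,-0.007,0.0,0,0,0,0,-0.014,0.0,0,0,0,0,-0.02,0.0,0,0,0,0,-0.025,0.0,0,0,0])

```text
time: 8.35
eef_pos: [0.5336, -0.0029, 0.0616]
tcp_rot: [0.105, 0.994, 0.001, 0.0]
contact_force: [-0.5, 6.5, 4.6]
opening: 0.0
finger_force: 3.2
```

```bash
python3 d.py 4 cover_rib
```

```text
box xy now [ 0.0003 -0.0822] z 0.0616 shift [ 0.0003 -0.0127 -0.0195] turn [0.0027 0.0001 0.0007] F [-0.5  6.5  4.6] t 8.35
top cover_rib [351. 206.] 0.8 [ 0.0179 -0.1781]
```

carry_out(deltas=[0,-0.005,0.0,0,0,0,0,-0.01,0.0,0,0,0,0,-0.013,0.0,0,0,0,0,-0.013,0.0,0,0,0])

```text
time: 9.05
eef_pos: [0.5308, -0.0161, 0.0614]
tcp_rot: [0.105, 0.994, 0.001, 0.0]
contact_force: [0.0, 4.3, 4.0]
opening: -0.002
finger_force: 2.9
```

carry_out(deltas=[0,-0.003,0.0,0,0,0,0,-0.006,0.0,0,0,0])

```text
time: 9.3
eef_pos: [0.5297, -0.0215, 0.0615]
tcp_rot: [0.105, 0.994, 0.001, 0.0]
contact_force: [0.8, 6.8, 4.1]
opening: 0.002
finger_force: 3.6
```

carry_out(deltas=[0,-0.003,0.0,0,0,0,0,-0.005,0.0,0,0,0])

```text
time: 9.55
eef_pos: [0.5307, -0.0229, 0.0617]
tcp_rot: [0.107, 0.994, 0.005, 0.003]
contact_force: [8.8, 23.1, 1.8]
opening: -0.002
finger_force: 11.9
```

The force rose to 23 N at box y -0.102, which is the end wall at the expected place. I'll back off, rise and look.

carry_out(deltas=[0,0.008,0,0,0,0,0,0.015,0,0,0,0,0,0.015,-0.03,0,0,0,0,0.015,-0.07,0,0,0,0,0.015,-0.07,0,0,0])

```text
time: 10.18
eef_pos: [0.5337, -0.014, 0.1345]
tcp_rot: [0.105, 0.995, -0.001, 0.003]
contact_force: [0.8, 0.3, 0.2]
opening: 0.001
finger_force: 0.0
```

```bash
python3 d.py 5 cover_rib red_tip blue_tip red_pivot blue_pivot
python3 - <<'E'
import cv2,numpy as np
a=cv2.imread("pics/top5.png")[145:220,200:300];b=cv2.imread("pics/side5.png")[135:245,275:355]
cv2.imwrite("pics/z5.png",np.hstack([cv2.resize(a,(520,390),interpolation=2),cv2.resize(b,(280,390),interpolation=2)]))
E
```

```text
box xy now [ 0.0027 -0.093 ] z 0.1345 shift [ 0.0031 -0.0019  0.0535] turn [-0.0014  0.007   0.0013] F [0.8 0.3 0.2] t 10.175
top cover_rib [355. 212.] 0.84 [ 0.0018 -0.1949]
top red_tip [234. 184.] 0.62 [0.0203 0.1772]
top blue_tip [267. 192.] 0.39 [0.0127 0.0749]
top red_pivot [236. 188.] 0.51 [0.0088 0.1713]
top red_pivot [356. 209.] 0.2 [ 0.0147 -0.1967]
top blue_pivot [266. 194.] 0.57 [0.0072 0.0762]
side red_tip [312. 182.] 0.57 [0.0113 0.0465]
side red_tip [309. 238.] 0.53 [-0.0216 -0.2242]
side blue_tip [319. 180.] 0.53 [0.0356 0.0608]
side red_pivot [298. 172.] 0.73 [-0.0312  0.1156]
side blue_pivot [317. 182.] 0.52 [0.0282 0.0444]
```

View pics/z5.png

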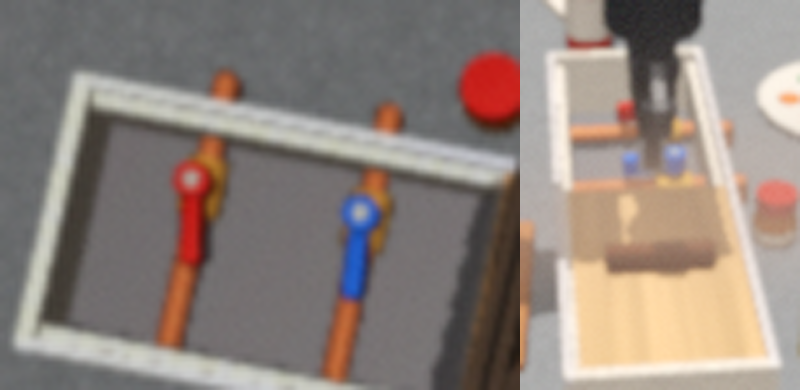

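Red is the left handle, hub at (192,180) and tip at (188,262) in the crop, so it sits at box y about 175. Blue is at y about 75. The cover looks fully over the deck.

Run:
```python
from h import *
for n,p in(("rh",(192,180)),("rt",(188,262)),("bh",(360,212)),("bt",(350,298))):
    uv=np.array(p)/5.2+[200,145];print(n,w2b(onz("top",uv,.06)).round(4))
I,D=ctrl.read_camera("side");P=cloud("side",D);z=P[...,2]
Q=P.reshape(-1,3)[((z>.09)&(z<.102)&(D>0)).ravel()];B=np.array([w2b(q) for q in Q]);k=(abs(B[:,0])<.05)&(B[:,1]<-.1)&(B[:,1]>-.2)
print("rib y",np.percentile(B[k,1],[5,50,95]).round(4),k.sum())
delta(0,.208,.12)
```

```text
rh [0.0333 0.1725]
rt [-0.014   0.1647]
bh [0.0339 0.0731]
bt [-0.0163  0.0685]
rib y [-0.1295 -0.1258 -0.1168] 154
box xy now [ 0.0002 -0.0924] z 0.1308 shift [-2.000e-04  3.004e-01  1.080e-02] turn [-0.0001 -0.0004  0.0012] F [-0.1 -0.1  0.3] t 10.825
```

carry_out(deltas=[0.001,0.05,-0.005,0,0,0,0.002,0.11,-0.005,0,0,0,0.002,0.17,-0.005,0,0,0,0.002,0.23,-0.005,0,0,0,0.002,0.28,-0.005,0,0,0])

```text
time: 11.45
eef_pos: [0.588, 0.2637, 0.1361]
tcp_rot: [0.104, 0.995, 0.0, 0.0]
contact_force: [0.1, 0.6, 0.4]
opening: 0.001
finger_force: 0.0
```

carry_out(deltas=[0,0.018,0,0,0,0,0,0.018,0,0,0,0,0,0.018,0,0,0,0])

```text
time: 11.82
eef_pos: [0.5914, 0.2776, 0.1358]
tcp_rot: [0.105, 0.994, -0.0, -0.0]
contact_force: [-0.9, -0.5, -0.1]
opening: -0.001
finger_force: 0.0
```

```bash
python3 -c "
from h import *
delta(-.002,.207,.027)"
```

```text
box xy now [-0.002   0.2042] z 0.1358 shift [-0.      0.0029  0.1088] turn [-0.0009 -0.0005  0.0001] F [-0.9 -0.5 -0.1] t 11.825
```

carry_out(deltas=[0,0.002,0.03,0,0,0,0,0.002,0.06,0,0,0,0,0.002,0.08,0,0,0,0,0.002,0.095,0,0,0,0,0.002,0.108,0,0,0])

```text
time: 12.45
eef_pos: [0.5924, 0.2806, 0.0278]
tcp_rot: [0.105, 0.994, 0.0, 0.0]
contact_force: [-0.5, -0.7, 0.2]
opening: -0.0
finger_force: 0.0
```

carry_out(deltas=[0,0,0,0,0,0])

```text
time: 12.58
eef_pos: [0.5914, 0.2806, 0.0271]
tcp_rot: [0.105, 0.994, -0.0, -0.001]
contact_force: [-0.5, 0.2, -0.4]
opening: 0.002
finger_force: 0.0
```

Run:
```python
from h import *
delta(-.002,.192,.027)
I,D=ctrl.read_camera("side");P=cloud("side",D);t=ctrl.get_state()["eef_pos"]
for z in(.03,.04,.05,.06,.07):print(z,proj("side",[t[0],t[1],z]).round(1))
u=int(round(proj("side",[t[0],t[1],.06])[0,0]))
for v in range(150,172):print(v,P[v,u].round(3),I[v,u])
```

```text
box xy now [-0.0026  0.2072] z 0.0271 shift [-0.0006 -0.0152  0.0001] turn [-0.0009 -0.0015  0.001 ] F [-0.5  0.2 -0.4] t 12.575
0.03 [[304.4 165.4]]
0.04 [[304.4 163. ]]
0.05 [[304.4 160.7]]
0.06 [[304.4 158.2]]
0.07 [[304.4 155.8]]
150 [0.578 0.238 0.118] [53 50 49]
151 [0.582 0.249 0.108] [56 51 51]
152 [0.583 0.253 0.102] [56 50 51]
153 [0.588 0.271 0.088] [53 49 50]
154 [0.59  0.277 0.08 ] [61 58 55]
155 [0.586 0.266 0.082] [61 57 51]
156 [0.586 0.266 0.078] [66 57 56]
157 [0.587 0.27  0.072] [61 53 54]
158 [0.588 0.272 0.067] [72 68 63]
159 [0.588 0.271 0.063] [77 68 65]
160 [0.589 0.275 0.057] [93 87 82]
161 [0.589 0.275 0.052] [131 123 116]
162 [0.6   0.314 0.025] [156 141 131]
163 [0.582 0.25  0.059] [163 128 116]
164 [0.579 0.241 0.061] [165  94  87]
165 [0.578 0.238 0.058] [160  72  64]
166 [0.579 0.24  0.053] [151  66  59]
167 [0.577 0.236 0.051] [147  65  58]
168 [0.578 0.237 0.047] [143  74  64]
169 [0.594 0.293 0.007] [142  85  72]
170 [0.581 0.25  0.03 ] [158 107  84]
171 [0.58  0.245 0.029] [172 120  92]
```

The fingertip is at about z 0.047, behind the bar. I'll push along the arc.

carry_out(deltas=[0.001,-0.01,0,0,0,0,0.002,-0.018,0,0,0,0,0.003,-0.024,0,0,0,0,0.004,-0.03,0,0,0,0,0.0035,-0.037,0,0,0,0])

```text
time: 13.25
eef_pos: [0.5815, 0.2458, 0.0289]
tcp_rot: [0.105, 0.995, 0.001, 0.001]
contact_force: [1.4, 4.4, 0.4]
opening: 0.001
finger_force: 1.6
```

carry_out(deltas=[-0.001,-0.007,0,0,0,0,-0.004,-0.014,0,0,0,0,-0.0075,-0.021,0,0,0,0,-0.012,-0.027,0,0,0,0])

```text
time: 13.75
eef_pos: [0.5859, 0.2159, 0.0272]
tcp_rot: [0.105, 0.994, -0.0, -0.001]
contact_force: [-0.3, 2.5, 0.2]
opening: 0.001
finger_force: 1.3
```

carry_out(deltas=[-0.004,-0.003,0,0,0,0,-0.008,-0.005,0,0,0,0,-0.008,-0.005,0,0,0,0])

```text
time: 14.12
eef_pos: [0.5936, 0.2092, 0.0276]
tcp_rot: [0.105, 0.995, -0.001, -0.0]
contact_force: [-1.0, 0.4, -0.3]
opening: -0.003
finger_force: 0.4
```

```bash
python3 -c "
from h import *
delta(.016,.138,.027)"
```

```text
box xy now [0.0146 0.1378] z 0.0276 shift [-0.0014  0.0002  0.0005] turn [-0.0016 -0.0007  0.0013] F [-1.   0.4 -0.3] t 14.125
```

Near the end. I'll push along +x in small steps until I feel the stop.

carry_out(deltas=[-0.002,0,0,0,0,0,-0.004,0,0,0,0,0])

```text
time: 14.38
eef_pos: [0.5969, 0.2085, 0.0276]
tcp_rot: [0.105, 0.995, -0.001, -0.001]
contact_force: [-3.3, -1.4, 0.6]
opening: -0.001
finger_force: 1.3
```

carry_out(deltas=[-0.002,0,0,0,0,0,-0.003,0,0,0,0,0])

```text
time: 14.62
eef_pos: [0.5996, 0.2082, 0.0277]
tcp_rot: [0.105, 0.995, -0.001, -0.001]
contact_force: [-6.2, -1.6, 2.5]
opening: 0.002
finger_force: 2.9
```

```bash
python3 -c "
from h import *
delta(.016,.138,.027)"; python3 d.py 6 red_tip
```

```text
box xy now [0.0206 0.1381] z 0.0277 shift [ 0.0046 -0.0001  0.0007] turn [-0.0014 -0.0029  0.0013] F [-6.2 -1.6  2.5] t 14.625
box xy now [0.0206 0.1381] z 0.0277 shift [ 0.0211 -0.2332 -0.0529] turn [-0.0014 -0.0029  0.0013] F [-6.2 -1.6  2.5] t 14.625
side red_tip [317. 168.] 0.57 [0.0366 0.1339]
```

carry_out(deltas=[-0.002,0,0,0,0,0,-0.003,0,0,0,0,0])

```text
time: 15.08
eef_pos: [0.5996, 0.2081, 0.0276]
tcp_rot: [0.105, 0.994, -0.001, -0.005]
contact_force: [-13.2, -1.4, 7.2]
opening: -0.001
finger_force: 6.5
```

carry_out(deltas=[-0.001,0,0,0,0,0,-0.002,0,0,0,0,0])

```text
time: 15.32
eef_pos: [0.5997, 0.208, 0.0275]
tcp_rot: [0.105, 0.994, -0.001, -0.008]
contact_force: [-17.9, -0.6, 9.7]
opening: -0.003
finger_force: 8.8
```

It is firmly at the stop: 18 N with no motion. I'll back off, rise and clear the view.

carry_out(deltas=[0.01,0,0,0,0,0,0.02,0,0,0,0,0,0.02,0,-0.04,0,0,0,0.02,0,-0.09,0,0,0,0.02,0,-0.15,0,0,0])

```text
time: 15.95
eef_pos: [0.5857, 0.2117, 0.179]
tcp_rot: [0.105, 0.995, 0.0, 0.0]
contact_force: [1.1, -0.1, 1.1]
opening: 0.003
finger_force: 0.0
```

carry_out(deltas=[0.05,-0.03,-0.03,0,0,0,0.08,-0.08,-0.03,0,0,0,0.08,-0.14,-0.03,0,0,0,0.08,-0.2,-0.03,0,0,0,0.08,-0.25,-0.03,0,0,0])

```text
time: 16.58
eef_pos: [0.4556, -0.018, 0.209]
tcp_rot: [0.105, 0.994, -0.0, 0.002]
contact_force: [0.5, 0.5, 1.0]
opening: -0.002
finger_force: 0.0
```

carry_out(deltas=[0,-0.05,0,0,0,0,0,-0.05,0,0,0,0,0,-0.05,0,0,0,0])

```text
time: 16.95
eef_pos: [0.4456, -0.0651, 0.2084]
tcp_rot: [0.105, 0.994, 0.0, 0.001]
contact_force: [0.7, 0.2, 0.4]
opening: 0.003
finger_force: 0.0
```

```bash
python3 d.py 7 red_tip red_pivot blue_tip blue_pivot jar_mid yellow_bottle_mid wrist_rest_mid
python3 - <<'E'
import cv2,numpy as np
a=cv2.imread("pics/top7.png")[145:220,200:300];b=cv2.imread("pics/side7.png")[135:265,255:375]
cv2.imwrite("pics/z7.png",np.hstack([cv2.resize(a,(520,390),interpolation=2),cv2.resize(b,(280,390),interpolation=2)]))
E
```

```text
box xy now [-0.0728 -0.1614] z 0.2084 shift [-0.0725  0.0664  0.1276] turn [0.0002 0.0019 0.0005] F [0.7 0.2 0.4] t 16.95
top red_tip [322. 200.] 0.6 [ 0.0218 -0.0918]
top red_tip [239. 182.] 0.49 [0.0265 0.1647]
top red_pivot [237. 182.] 0.73 [0.026 0.172]
top blue_tip [267. 189.] 0.52 [0.0225 0.077 ]
top jar_mid [294. 162.] 0.73 [0.1201 0.0159]
top yellow_bottle_mid [351. 172.] 0.67 [ 0.1244 -0.1602]
top wrist_rest_mid [298. 242.] 0.71 [-0.1155 -0.0472]
side red_pivot [311. 170.] 0.53 [0.0158 0.1269]
side red_pivot [314. 166.] 0.46 [0.0287 0.1529]
side blue_tip [318. 165.] 0.72 [0.0414 0.1561]
side blue_tip [315. 182.] 0.58 [0.0209 0.0463]
side blue_pivot [316. 182.] 0.58 [0.0227 0.0479]
side jar_mid [345. 197.] 0.66 [ 0.1052 -0.0454]
side yellow_bottle_mid [362. 220.] 0.9 [ 0.1337 -0.161 ]
side wrist_rest_mid [272. 219.] 0.82 [-0.1211 -0.1313]
```

View pics/z7.png

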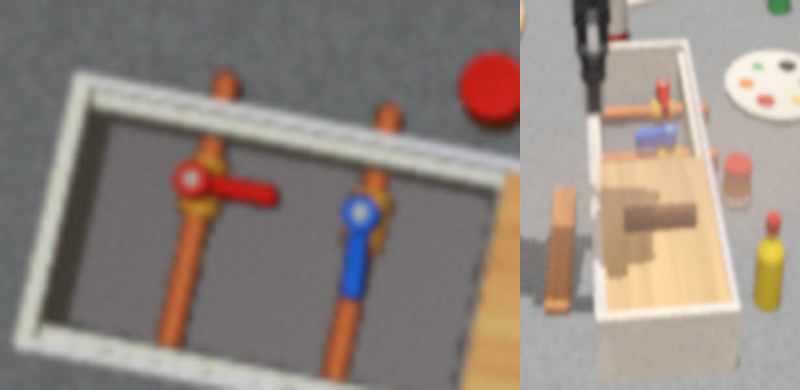

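The picture shows the red handle at (192,180)–(276,195), lying across its pipe. Blue is unchanged and the bystanders are in place. I'll check the cover's left edge once more.

Run:
```python
from h import *
for p in((508,175),(465,388)):print(w2b(onz("top",np.array(p)/5.2+[200,145],.074)).round(4))
for p in((192,180),(274,195)):print(w2b(onz("top",np.array(p)/5.2+[200,145],.06)).round(4))
I,D=ctrl.read_camera("side");P=cloud("side",D);z=P[...,2]
Q=P.reshape(-1,3)[((z>.085)&(z<.104)&(D>0)).ravel()];B=np.array([w2b(q) for q in Q]);k=(abs(B[:,0])<.05)&(B[:,1]<-.08)&(B[:,1]>-.2)
print(np.percentile(B[k,1],[5,50,95]).round(4),k.sum())
```

```text
[ 0.07   -0.0079]
[-0.0551 -0.0082]
[0.0333 0.1725]
[0.034  0.1241]
[-0.1297 -0.1267 -0.1167] 198
```

```bash
python3 -c "
from plant import ctrl
print(ctrl.sign_off())"
```

```text
the job is handed in; nothing more can be done
None
```

The job is handed in at about 17 s: the cover is fully open against the end wall, the red handle is shut at its stop, and the blue handle and bystanders look unmoved in the last pictures.

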